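# Puff the dust off a carbon blade and hold the reading lens in focus over its flaw

## Task

Blow the dust off the carbon propeller blade with a puff from the air duster (press its red cap right down and let it spring back up), then pick up the reading lens by its handle and hold it level and centred over the flaw ringed in yellow, with the lens at the height shown by the red pointer of the height gauge, which is set to the lens's focal height. Finish while still holding the lens there, still and in the gripper alone: it is not put down. Keep lens and gripper off the blade and its mould, and do not shift the gauge's setting or the other things on the bench.

Things in the scene. Friction and masses are not known exactly. Their poses are not given: they have to be found in the camera images.
- mould: fixed aluminium half-mould, 130 (its x) x 340 (its y) x 35 mm high, origin at the centre of its underside; the chequered black carbon blade, 300 mm long, lies flush in its top face along y. Nothing may press on it
- flaw_spot (a point): centre of the flaw to inspect, on top of the blade, 36 mm above the bench: a pale speck inside a YELLOW wax-pencil ring of 30 mm diameter. Lies anywhere along the blade
- passed_spot (a point): centre of another speck on the blade, inside a WHITE ring of the same size: already checked, leave it
- duster: air duster: blue aerosol can of 52 mm diameter standing in a steel bench holder (foot 90 mm diameter), all fixed to the bench near the mould's left (+y) end; origin at the centre of the foot's underside; z up
- duster_top (a point): centre of the top of the duster's red spray cap (33 mm diameter, top flat 29 mm across), 152 mm above the bench at rest; moves with the cap. A thin red tube 60 mm long sticks out of the cap's side towards the mould (-y of the can)
- duster_cap (a joint): how far the cap is pressed down, m: 0 at rest, 0.006 fully down; it starts to move at about 2 N, is fully down at about 8 N, and springs back by itself. It counts as pressed right down beyond 0.0045
- loupe_grip (a point): middle of the place to grip on the black handle of the reading lens, half-way up the handle (9 mm above the bench as it lies flat). Handle 22 mm wide (y), 18 mm high (z), from 29 mm ahead of this point to 75 mm behind it; x runs along the handle to the lens, z up out of the lens. The whole weighs about 130 to 200 g and balances near this point (within 20 mm, towards the lens)
- loupe_lens (a point): centre of the clear lens, 85 mm from the grip point along x and 1 mm lower; black rim of 86 mm diameter, 16 mm thick; z is the lens's optical axis, upright when the lens is level
- gauge: height gauge behind the mould (its far, +x side), fixed to the bench: dark base 110 x 75 x 38 mm, upright steel beam to 336 mm high, origin at the centre of the base's underside. Its slide carries a scriber that points to -x, towards the mould
- pointer (a point): tip of the height gauge's red scriber pointer: its height above the bench is the height at which the lens's centre is to be held (128 to 168 mm). The slide is clamped by friction and can be shifted by a knock
- roller: bystander: laminating roller with wooden handle, lying, 190 mm long and 24 mm high, origin under its middle
- pencil: bystander: yellow wax pencil, lying, 130 mm long, 10 mm thick, origin under its middle
- resin_tub: bystander: white resin tub, 90 mm diameter, 110 mm high, origin under its centre
- release_can: bystander: loose green aerosol can with a plain black cap, 52 mm diameter, 175 mm high, origin under its centre; not the duster
- clamp: bystander: black and orange spring clamp, lying, 150 mm long, 22 mm high, origin under its pivot
- drill: bystander: blue cordless drill standing on its battery, 200 mm high, origin under the battery's centre
- spare_blade: bystander: finished carbon blade, 300 mm long, 6 mm thick, lying on a sheet of cardboard, origin under its middle

How it is judged:
On the way, in this order (a step that is already met when the one before it is completed fails the run):
1. the duster's cap is pressed right down (more than 4.5 mm of its 6 mm) (value of joint duster_cap above 0.0045 m), for 0.15 s.
2. the cap is let go and has sprung back up, the lens not yet over the flaw (value of joint duster_cap below 0.0015 m and horizontal distance between loupe_lens and flaw_spot above 0.05 m), for 0.1 s.
3. the lens is held level over the yellow-ringed flaw at the pointer's height (horizontal distance between loupe_lens and flaw_spot below 0.012 m and z of loupe_lens in the frame of pointer between -0.007 and 0.007 m and angle between loupe_lens's own z axis and vertical below 0.12 rad and linear speed of loupe below 0.02 m/s and angular speed of loupe below 0.2 rad/s and contact force between the fingers and loupe above 1 N and contact force between loupe and mould below 0.3 N and contact force between loupe and gauge below 0.3 N and contact force between loupe and duster below 0.3 N and value of joint duster_cap below 0.0015 m), for 0.5 s.
At the end, for the whole second after the job is handed in: The fingers alone hold the lens still (under 20 mm/s): centre within 12 mm of the yellow-ringed flaw from above and within 7 mm of the pointer's height, level within 0.12 rad (7 degrees), clear of mould, gauge and duster; the duster's cap is back up (all of step 3); the arm keeps its last pose, push and grip.
It fails at once if the lens or the robot presses on the blade or its mould (over 1.5 N) (contact force between mould and loupe above 1.5 N or contact force between mould and the fingers above 1.5 N or contact force between mould and the arm above 1.5 N).
It fails at once if the height gauge's pointer is shifted by more than 4 mm (distance of pointer from where it was at the start of the episode above 0.004 m).
It fails at once if a bystander is moved by more than 25 mm (distance of any of roller, pencil, resin_tub, release_can, clamp, drill, spare_blade from where it was at the start of the episode above 0.025 m).
It also fails if it takes over 62 s, if anything falls off the work surface, if the arm or the gripper's body presses on something with over 40 N, if the wrist force passes 120 N, or if a joint passes its speed limit or range.

## Robot

A 7-joint arm with a two-finger parallel gripper is mounted at the origin on the work surface. World frame = base frame: x ahead of the robot, y to its left, z up, the work surface at z = 0. Lengths are in m, angles in rad, forces in N, time in s.
With the tool pointing down it reaches from about 0.35 to 0.9 m from the base axis. Payload 8.1 kg.
Tool frame: the origin (TCP) lies midway between the tips of the shut fingers; the grasp point (between the pads) lies 19 mm behind it (robot.hold_point_z is the distance from the TCP to the grasp point, in m); z points along the fingers, y is the line along which they close (so a half turn about z gives the same grasp; the last joint's range is limited). The gripper opens to 92 mm and grips with 3 to 60 N. Pads are 19 mm wide; open, the fingers measure 130 mm over their backs; the gripper's body (75 mm by 190 mm) begins 47 mm behind the grasp point.
Start: joints at [-1.357, 0.434, 0.025, 1.573, -0.012, 1.134, -0.075], TCP at [0.195, 0.594, 0.227] pointing down, gripper open.
Joint ranges: [-2.62, 2.62], [-0.44, 2.09], [-1.27, 1.32], [0.08, 2.57], [-1.32, 4.46], [0.12, 2], [-2.74, 2.74]. Speed limits (rad/s): [2.22, 2.22, 3.01, 3.01, 3.14, 3.14, 3.14].

## Interface

Orientations are given as a unit quaternion [w, x, y, z].
In Python, from workcell import robot, optics gives the robot as it stands.
- The arm moves only by the tool drive_tool, never from a script. Its argument "steps" is one flat list of numbers, 4 for each row, row after row: the shift along the world's x, y, z in m, then the turn about the world's z in degrees. In form: [dx, dy, dz, yaw, dx, dy, dz, yaw, ...]. A call has 1 to 5 rows; each row shifts and turns the commanded pose from where the row before left it; what a row does not reach is not made up. A row lasts 1/12 s, in which the tool goes at most 41.7 mm and 7.16 degrees, less where a joint would pass 70% of its speed; a pose out of reach is approached as far as the arm can. A call with a gripper value outside its range is refused whole. "grip" is the finger opening in m, from 0 to 0.0918, set as the call begins (left out, the last holds). The fingers move at their own pace and stop on an object; "newtons" is the grip in N (left out, the last holds). Time passes only in rows, so rows that do not move let the fingers close. It gives the time, the measured TCP pose, the force and the opening at its end, in the units of the state.
- robot.state(): the state, without advancing time (a new reading comes with each control period).
- optics.read_camera(name): name is "scene" or "top" or "wrist"; returns (picture, depth): 420x560x3 uint8, blue, green, red; 420x560 float32, m along the optical axis (not along the pixel's ray), 0 where there is no reading.
- optics.camera_params(name): a dict with "camera_matrix" (3x3 intrinsics, pixels), "world_from_camera" (4x4, takes a point from camera to world coordinates). Camera axes: x right, y down, z forward; pixel columns grow to the right and rows downward; lengths in m; the calibration is good to about 2 mm. The wrist camera is an equidistant fisheye: a pixel r from the principal point sees the ray r / f radians off the axis. A picture is of the moment at which its call begins: read the wrist's pose just before it. camera_params takes no time and is no camera call; for the wrist camera it gives the pose at the moment of the call.
- robot.close_job(): hands the job in, once; it reports no verdict.
The state is a dict: "t": time; "joint_positions": joint angles; "joint_vel": joint speeds; "joint_efforts": joint torques, N m; "eef_pos": TCP position; "tool_rot": TCP orientation; "contact_force": force on the tool from outside, world axes, zero at the start; "torque": the same for the moment, N m; "width": opening from 0.0 (shut) to 1.0 (fully open).
Only numpy, scipy, OpenCV 4.12 (cv2) and the standard library are available. Lean on these libraries where they do the work, as an engineer would, in place of code of your own. Each camera call takes 0.05 s, during which the arm holds its last target. There are 200 camera calls.

## Working session

There is one attempt and no reset: what is moved stays moved. The work goes in short steps, Python scripts to look and compute and a tool call to move; the robot and the scene stay as the last step left them, time stands still between calls to the robot, and variables do not carry over. Pictures are saved under pics/ and viewed, on a budget of 10 in all, crops included, one or two more only if the job needs it, and the job is handed in when it is done.

Besides the shell and the picture viewer there is one more tool, called after ">>>" as name(argument=value, ...) on one line, values as JSON. drive_tool: Moves the arm, as the interface text tells. Its arguments: {"type":"object","properties":{"steps":{"type":"array","items":{"type":"number"}},"grip":{"type":"number"},"newtons":{"type":"number"}},"required":["steps"]}

```bash
mkdir -p pics; cat > h.py <<'E'
import numpy as np, cv2
from workcell import robot, optics
def grab(n,f=None):
    P=optics.camera_params(n); im,d=optics.read_camera(n)
    if f: cv2.imwrite('pics/'+f,im)
    np.savez('pics/'+n+'.npz',im=im,d=d,K=P['camera_matrix'],T=P['world_from_camera'])
    return im,d,np.array(P['camera_matrix']),np.array(P['world_from_camera'])
def load(n):
    z=np.load('pics/'+n+'.npz'); return z['im'],z['d'],z['K'],z['T']
def cloud(d,K,T):
    v,u=np.mgrid[:d.shape[0],:d.shape[1]]
    X=np.stack([(u-K[0,2])/K[0,0]*d,(v-K[1,2])/K[1,1]*d,d],-1)
    return X@T[:3,:3].T+T[:3,3]
def plane(u,v,z,K,T):
    r=T[:3,:3]@np.array([(u-K[0,2])/K[0,0],(v-K[1,2])/K[1,1],1]); o=T[:3,3]
    return o+r*(z-o[2])/r[2]
E
python3 - <<'E'
from h import *
for n in('top','scene'):
    im,d,K,T=grab(n,n+'.png'); print(n,K.round(1).tolist(),T.round(3).tolist())
s=robot.state(); print(s)
E
```

```text
top [[396.7, 0.0, 282.8], [0.0, 396.7, 208.1], [0.0, 0.0, 1.0]] [[0.039, -0.97, 0.238, 0.299], [-0.999, -0.038, 0.008, 0.004], [0.001, -0.238, -0.971, 1.241], [0.0, 0.0, 0.0, 1.0]]
scene [[423.2, 0.0, 281.1], [0.0, 423.2, 207.9], [0.0, 0.0, 1.0]] [[-0.662, 0.435, -0.611, 1.249], [0.75, 0.389, -0.536, 0.645], [0.005, -0.812, -0.583, 0.802], [0.0, 0.0, 0.0, 1.0]]
{'t': 0.1, 'joint_positions': array([-1.35660486,  0.43517049,  0.02495881,  1.57398311, -0.01158613,
        1.13398779, -0.0750947 ]), 'joint_vel': array([ 0.00042478, -0.00144799, -0.00114354, -0.00231306,  0.00157481,
        0.00172611, -0.00045466]), 'joint_efforts': array([ 2.68049815e-03, -6.69127250e+01,  9.87999961e-01, -3.15145290e+01,
       -6.03380590e-02,  3.73479095e-02,  2.57813969e-05]), 'eef_pos': array([0.19460671, 0.59346293, 0.22602149]), 'tool_rot': array([-4.37018745e-05,  1.57756202e-01,  9.87477842e-01, -7.00660638e-04]), 'contact_force': array([-0.57686867, -0.33956347, -0.11734746]), 'torque': array([-0.03473357, -0.0306064 , -0.01974341]), 'width': 0.9963145989457806}
```

View pics/top.png

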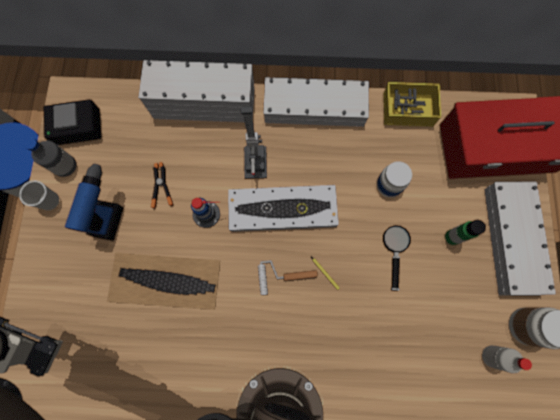

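View pics/scene.png

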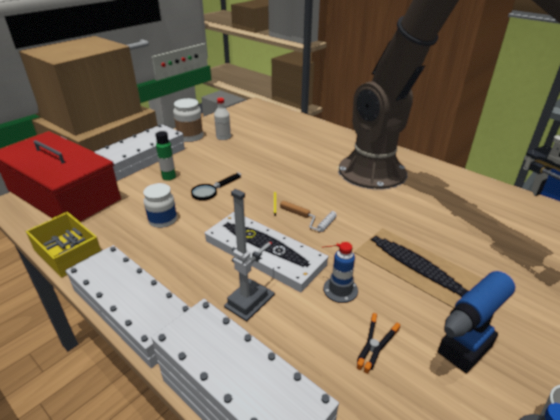

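The top view shows the duster cap at (199,203), the white ring at (267,208), the yellow ring at (302,208), the gauge at (255,155), and the lens at (397,238) with its handle running down to (395,288). In the scene view the cap is at (345,247), and the pointer is near (260,255).

```bash
python3 - <<'E'
from h import *
def blobs(n,cond,roi,z=None,name=''):
    im,d,K,T=load(n); hsv=cv2.cvtColor(im,cv2.COLOR_BGR2HSV).astype(int)
    x0,y0,x1,y1=roi; m=np.zeros(d.shape,np.uint8); m[y0:y1,x0:x1]=cond(hsv)[y0:y1,x0:x1]
    N,l,s,c=cv2.connectedComponentsWithStats(m); X=cloud(d,K,T)
    for i in range(1,N):
        if s[i,4]<3: continue
        q=X[l==i]; print(name,n,s[i].tolist(),c[i].round(1).tolist(),'med',np.median(q,0).round(3).tolist(),'zr',q[:,2].min().round(3),q[:,2].max().round(3), 'pl' if z else '', plane(*c[i],z,K,T).round(4).tolist() if z else '')
red=lambda h:((h[...,0]<8)|(h[...,0]>172))&(h[...,1]>140)&(h[...,2]>60)
yel=lambda h:(abs(h[...,0]-27)<8)&(h[...,1]>110)&(h[...,2]>90)
blk=lambda h:(h[...,2]<50)
wht=lambda h:(h[...,2]>120)&(h[...,1]<60)
blobs('top',red,(180,185,230,225),.152,'cap')
blobs('top',red,(240,165,275,200),.148,'ptr')
blobs('scene',red,(315,230,365,262),.152,'cap')
blobs('scene',red,(235,235,300,275),None,'ptr')
blobs('top',yel,(285,195,320,222),.036,'ring')
blobs('top',wht,(252,199,281,217),.036,'wring')
blobs('top',blk,(375,220,415,300),.012,'lens')
im,d,K,T=load('top');X=cloud(d,K,T)
# mould corners
for uv in((229,189),(335,186),(338,229),(231,232)): print('mould',plane(*uv,.035,K,T).round(3))
for uv in((397,238),(395,257),(395,288)): print('loupe',plane(*uv,.012,K,T).round(4),X[uv[1],uv[0]].round(3))
# big crops
a=cv2.resize(im[165:245,180:350],None,fx=4.5,fy=4.5,interpolation=cv2.INTER_CUBIC)
im2,*_=load('scene'); b=cv2.resize(im2[225:285,210:380],None,fx=4.5,fy=4.5,interpolation=cv2.INTER_CUBIC)
cv2.imwrite('pics/crop1.png',cv2.resize(np.vstack([a,b]),None,fx=.93,fy=.93))
E
```

```text
cap top [192, 198, 14, 11, 102] [197.3, 202.6] med [0.573, 0.257, 0.151] zr 0.117 1.241 pl [0.5728, 0.2563, 0.152]
cap scene [336, 242, 16, 12, 134] [344.7, 247.1] med [0.583, 0.26, 0.149] zr 0.137 0.153 pl [0.5868, 0.2621, 0.152]
ring top [297, 203, 4, 4, 7] [298.4, 204.4] med [0.608, -0.033, 0.036] zr 0.032 0.045 pl [0.6084, -0.0343, 0.036]
ring top [299, 207, 8, 7, 18] [303.3, 211.0] med [0.586, -0.052, 0.037] zr 0.03 0.044 pl [0.5878, -0.0502, 0.036]
wring top [252, 199, 29, 4, 61] [262.2, 199.8] med [0.62, 0.084, 0.034] zr 0.03 0.04 pl [0.619, 0.0799, 0.036]
wring top [252, 216, 5, 1, 5] [254.0, 216.0] med [0.566, 0.103, 0.036] zr 0.032 0.043 pl [0.5658, 0.1028, 0.036]
lens top [405, 229, 4, 6, 6] [406.7, 231.5] med [0.539, -0.376, 0.015] zr 0.013 0.021 pl [0.5401, -0.378, 0.012]
lens top [383, 232, 12, 20, 33] [386.4, 243.6] med [0.494, -0.309, 0.016] zr 0.009 0.024 pl [0.499, -0.3133, 0.012]
lens top [409, 240, 1, 4, 4] [409.0, 241.5] med [0.508, -0.383, 0.016] zr 0.015 0.018 pl [0.5085, -0.3841, 0.012]
lens top [392, 259, 7, 29, 175] [395.0, 272.7] med [0.409, -0.336, 0.018] zr 0.012 0.023 pl [0.4102, -0.3376, 0.012]
mould [0.65  0.187 0.035]
mould [ 0.674 -0.149  0.035]
mould [ 0.535 -0.159  0.035]
mould [0.513 0.171 0.035]
loupe [ 0.5182 -0.3469  0.012 ] [ 0.518 -0.347  0.013]
loupe [ 0.4583 -0.339   0.012 ] [ 0.457 -0.337  0.019]
loupe [ 0.3639 -0.3363  0.012 ] [ 0.364 -0.334  0.019]
```

View pics/crop1.png

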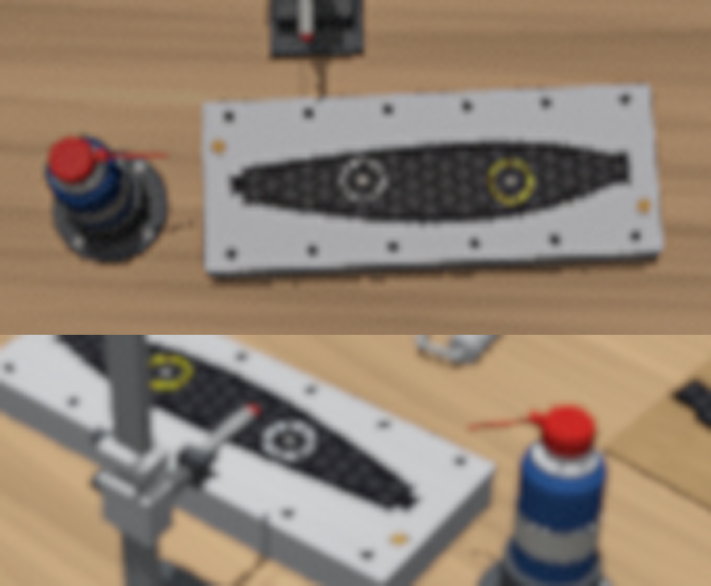

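```bash
python3 - <<'E'
from h import *
A=load('top');B=load('scene')
def tri(a,b):
    P=[];
    for (im,d,K,T) in(A,B):
        W=np.linalg.inv(T); P.append(K@W[:3])
    X=cv2.triangulatePoints(P[0],P[1],np.float64(a).reshape(2,1),np.float64(b).reshape(2,1)).ravel();X=X[:3]/X[3]
    e=[np.round((p@np.r_[X,1])[:2]/(p@np.r_[X,1])[2]-q,1).tolist() for p,q in zip(P,(a,b))]
    return X.round(4).tolist(),e
print('ptr',tri((253.4,174.3),(270.9,242.4)))
print('yel',tri((302.3,208.2),(250.1,233.8)),plane(302.3,208.2,.036,*A[2:]),plane(250.1,233.8,.036,*B[2:]))
print('cap',tri((197.2,202.4),(345.3,245.3)),plane(345.3,245.3,.152,*B[2:]))
X=cloud(*A[1:])
for im,d,K,T in(A,B):
    h=cv2.cvtColor(im,cv2.COLOR_BGR2HSV).astype(int); X=cloud(d,K,T)
    m=(np.linalg.norm(X[...,:2]-[.577,.258],axis=-1)<.03)&(X[...,2]>.146)&(X[...,2]<.16)
    q=X[m]; print('captop',q.min(0).round(3),q.max(0).round(3),q.mean(0).round(4),m.sum())
    for nm,lo,hi,zz in(('drill',(.4,.36),(.75,.62),.06),('gauge',(.62,.03),(.85,.18),.06)):
        m=(X[...,0]>lo[0])&(X[...,0]<hi[0])&(X[...,1]>lo[1])&(X[...,1]<hi[1])&(X[...,2]>zz)&(X[...,2]<.4); q=X[m]; 
        if len(q): print(nm,q.min(0).round(3),q.max(0).round(3))
    r=((h[...,0]<9)|(h[...,0]>170))&(h[...,1]>90)
    m=r&(X[...,0]>.55)&(X[...,0]<.75)&(X[...,1]>.03)&(X[...,1]<.17)&(X[...,2]>.1)
    print('ptrred',[(v,u,X[v,u].round(3).tolist()) for v,u in np.argwhere(m)][:12])
E
```

```text
ptr ([0.6704, 0.1043, 0.13], [[-0.1, 0.1], [-0.1, -0.0]])
yel ([0.5972, -0.0461, 0.0311], [[-0.3, 0.2], [-0.3, -0.1]]) [ 0.59672032 -0.04674782  0.036     ] [ 0.60097884 -0.04089009  0.036     ]
cap ([0.575, 0.2571, 0.147], [[0.2, -0.1], [0.3, 0.0]]) [0.5805138  0.25962541 0.152     ]
captop [0.557 0.238 0.146] [0.587 0.275 0.156] [0.5724 0.2579 0.1515] 105
drill [0.473 0.529 0.06 ] [0.668 0.602 0.204]
gauge [0.67  0.086 0.063] [0.782 0.131 0.339]
ptrred [(np.int64(173), np.int64(252), [0.672, 0.108, 0.137]), (np.int64(173), np.int64(253), [0.674, 0.105, 0.131]), (np.int64(174), np.int64(252), [0.67, 0.108, 0.134]), (np.int64(174), np.int64(253), [0.67, 0.105, 0.133])]
captop [0.56  0.236 0.146] [0.592 0.276 0.153] [0.5779 0.2591 0.1498] 114
drill [0.479 0.53  0.06 ] [0.675 0.606 0.201]
gauge [0.673 0.083 0.06 ] [0.787 0.132 0.336]
ptrred [(np.int64(242), np.int64(270), [0.674, 0.105, 0.134]), (np.int64(242), np.int64(271), [0.673, 0.107, 0.134]), (np.int64(243), np.int64(271), [0.675, 0.109, 0.134])]
```

>>> drive_tool(steps=[0,0,0.025,0,0,0,0.025,0,0,0,0.025,0,0,0,0,0], grip=0)

```text
t: 0.43
eef_pos: [0.1953, 0.5958, 0.3067]
tool_rot: [0.0, 0.158, 0.987, 0.003]
contact_force: [-0.1, 0.4, 0.6]
width: 0.763
```

>>> drive_tool(steps=[0.028,-0.025,0,3,0.028,-0.025,0,3,0.028,-0.025,0,3,0.028,-0.025,0,3,0.028,-0.025,0,2])

```text
t: 0.85
eef_pos: [0.3357, 0.4673, 0.3012]
tool_rot: [-0.0, 0.035, 0.999, -0.0]
contact_force: [1.1, 1.3, 0.2]
width: 0.395
```

>>> drive_tool(steps=[0.028,-0.025,0,0,0.028,-0.025,0,0,0.028,-0.025,0,0,0.028,-0.025,0,0,0.028,-0.025,0,0])

```text
t: 1.27
eef_pos: [0.4757, 0.3422, 0.3013]
tool_rot: [-0.0, 0.036, 0.999, -0.0]
contact_force: [-0.3, 0.5, -0.6]
width: 0.038
```

>>> drive_tool(steps=[0.028,-0.025,-0.01,0,0.028,-0.025,-0.02,0,0.02,-0.025,-0.03,0,0.01,-0.01,-0.03,0,0,0,0,0])

```text
t: 1.68
eef_pos: [0.5589, 0.2544, 0.2072]
tool_rot: [-0.003, 0.039, 0.999, -0.004]
contact_force: [-1.3, -1.4, -0.8]
width: 0.006
```

>>> drive_tool(steps=[0.014,0,-0.02,0,0,0,-0.015,0,0,0,0,0,0,0,0,0])

```text
t: 2.02
eef_pos: [0.5721, 0.2613, 0.1784]
tool_rot: [-0.001, 0.036, 0.999, -0.0]
contact_force: [-0.1, -0.3, 0.6]
width: 0.006
```

```bash
python3 - <<'E'
from h import *
print(robot.state()['eef_pos'])
im,d,K,T=grab('wrist'); print(K.round(1).tolist(),T.round(3).tolist())
b,_,_,_=grab('top')[:4]
c,_,_,_=grab('scene')[:4]
v=cv2.resize(b[165:245,150:250],None,fx=4,fy=4); w=cv2.resize(c[200:280,290:390],None,fx=4,fy=4)
cv2.imwrite('pics/w1.png',np.vstack([np.hstack([im[:,:400],]*1)[:260], np.hstack([v,w])[:, :400][:1]*0]) if 0 else np.vstack([cv2.resize(im,(360,270)).copy() if 0 else np.pad(cv2.resize(im,(360,270)),((0,0),(0,440),(0,0))),np.hstack([v,w])]))
E
```

```text
[0.57211579 0.26133499 0.17841854]
[[325.2, 0.0, 280.8], [0.0, 325.2, 206.2], [0.0, 0.0, 1.0]] [[0.071, 0.967, 0.245, 0.507], [0.997, -0.069, -0.018, 0.266], [-0.001, 0.246, -0.969, 0.336], [0.0, 0.0, 0.0, 1.0]]
```

View pics/w1.png

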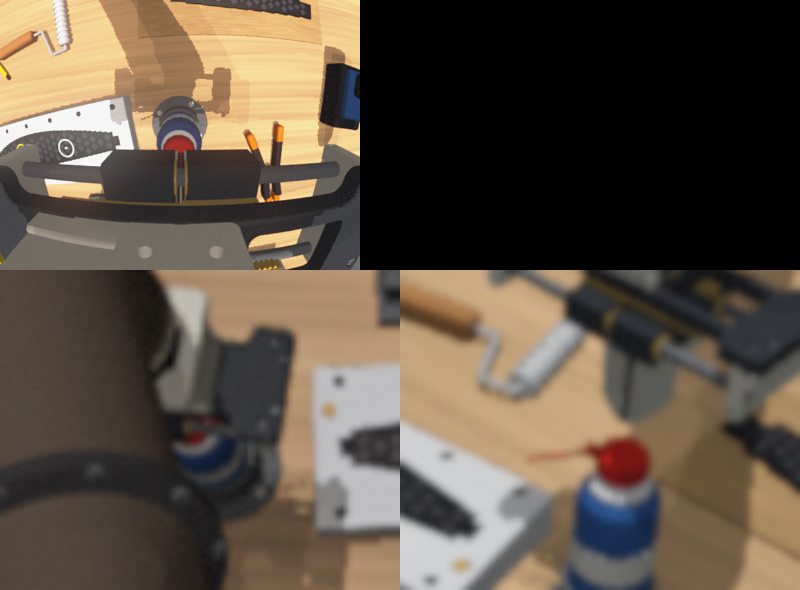

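The wrist, top and scene views all show the shut fingertips directly above the red cap, so I'll press.

>>> drive_tool(steps=[0.003,-0.003,-0.015,0,0,0,-0.008,0,0,0,-0.004,0,0,0,-0.003,0,0,0,0,0])

```text
t: 2.58
eef_pos: [0.5758, 0.2576, 0.1489]
tool_rot: [-0.0, 0.036, 0.999, -0.0]
contact_force: [-2.7, -1.9, 5.2]
width: 0.009
```

>>> drive_tool(steps=[0,0,-0.002,0,0,0,-0.002,0,0,0,0,0,0,0,0,0])

```text
t: 2.92
eef_pos: [0.576, 0.2577, 0.1463]
tool_rot: [0.0, 0.036, 0.999, 0.0]
contact_force: [-5.2, -3.2, 11.8]
width: 0.003
```

The cap is at its stop (11.8 N, above the 8 N it needs). I'll hold it a moment, then release.

>>> drive_tool(steps=[0,0,-0.001,0,0,0,0,0,0,0,0,0])

```text
t: 3.17
eef_pos: [0.5761, 0.2576, 0.1462]
tool_rot: [0.0, 0.036, 0.999, 0.0]
contact_force: [-7.0, -5.2, 19.7]
width: 0.006
```

>>> drive_tool(steps=[0,0,0.02,0,0,0,0.035,0,0,0,0.035,0,0,0,0.035,0,0,0,0.02,0], grip=0.05)

```text
t: 3.58
eef_pos: [0.5772, 0.2584, 0.2935]
tool_rot: [0.002, 0.036, 0.999, 0.002]
contact_force: [0.8, 0.0, -0.5]
width: 0.316
```

>>> drive_tool(steps=[-0.01,-0.037,0,0,-0.01,-0.037,0,0,-0.01,-0.037,0,0,-0.01,-0.037,0,0,-0.01,-0.037,0,0])

```text
t: 4.0
eef_pos: [0.5255, 0.0714, 0.2893]
tool_rot: [0.001, 0.036, 0.999, 0.0]
contact_force: [1.6, -0.6, 0.6]
width: 0.54
```

>>> drive_tool(steps=[-0.01,-0.037,0,0,-0.01,-0.037,0,0,-0.01,-0.037,0,0,-0.01,-0.037,0,0,-0.01,-0.037,0,0])

```text
t: 4.42
eef_pos: [0.4755, -0.1137, 0.2894]
tool_rot: [0.001, 0.036, 0.999, 0.0]
contact_force: [0.2, -0.9, -0.4]
width: 0.54
```

>>> drive_tool(steps=[-0.01,-0.037,0,0,-0.01,-0.037,0,0,-0.01,-0.037,-0.01,0,-0.01,-0.037,-0.02,0,-0.005,-0.037,-0.02,0])

```text
t: 4.83
eef_pos: [0.4311, -0.2973, 0.2405]
tool_rot: [0.002, 0.036, 0.999, -0.0]
contact_force: [1.4, 0.2, -0.2]
width: 0.548
```

>>> drive_tool(steps=[0,-0.037,-0.02,0,0,0,-0.02,0,0,0,0,0,0,0,0,0])

```text
t: 5.17
eef_pos: [0.4313, -0.3315, 0.1996]
tool_rot: [-0.001, 0.037, 0.999, 0.001]
contact_force: [0.3, -0.3, 0.2]
width: 0.541
```

```bash
python3 - <<'E'
from h import *
s=robot.state();print(s['eef_pos'],s['joint_positions'].round(2))
im,d,K,T=grab('wrist','w2.png'); print(T.round(3).tolist())
E
```

```text
[ 0.43128276 -0.33154225  0.19955137] [ 0.2   0.34  0.47  1.84 -0.18  1.01  2.24]
[[0.073, 0.967, 0.246, 0.366], [0.997, -0.071, -0.017, -0.327], [0.001, 0.246, -0.969, 0.358], [0.0, 0.0, 0.0, 1.0]]
```

View pics/w2.png

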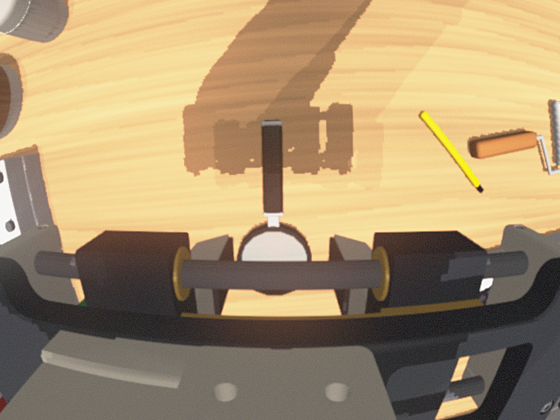

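The handle is clear in the wrist view: its far end is at (272,122), its front end at (274,213), and the lens is centred near (275,245). I'll cast rays through those points.

```bash
cat >> h.py <<'E'
def fplane(u,v,z,K,T):
    a=np.array([(u-K[0,2])/K[0,0],(v-K[1,2])/K[1,1]]); t=np.hypot(*a)
    r=T[:3,:3]@np.r_[a/t*np.sin(t),np.cos(t)]; o=T[:3,3]
    return o+r*(z-o[2])/r[2]
E
python3 - <<'E'
from h import *
im,d,K,T=load('wrist')
m=((im.max(2)<60)).astype(np.uint8); m[:,:240]=0;m[:,310:]=0;m[:118]=0;m[213:]=0
m=cv2.morphologyEx(m,cv2.MORPH_OPEN,np.ones((5,5)))
N,l,s,c=cv2.connectedComponentsWithStats(m);i=1+s[1:,4].argmax();print(s[i])
pts=np.array([fplane(u,v,.018,K,T)[:2] for v,u in np.argwhere(l==i)])
ctr,sz,ang=cv2.minAreaRect(pts.astype(np.float32)*1000);print(ctr,sz,ang)
print(pts.min(0),pts.max(0))
for r in (130,150,170,190,205):
    u=np.where(l[r]==i)[0]; print(r,fplane(u.min(),r,.018,K,T).round(4)[:2],fplane(u.max()+1,r,.018,K,T).round(4)[:2])
print('end',fplane(272,121,.018,K,T),fplane(274,213,.018,K,T),'lens',fplane(275,245,.012,K,T))
E
```

```text
Traceback (most recent call last):
ValueError: attempt to get argmax of an empty sequence
```

```bash
python3 - <<'E'
from h import *
im,d,K,T=load('wrist')
print(im[165,255:292].max(1))
m=((im.max(2)<120)).astype(np.uint8); m[:,:240]=0;m[:,310:]=0;m[:118]=0;m[218:]=0
m=cv2.morphologyEx(m,cv2.MORPH_OPEN,np.ones((5,5)))
N,l,s,c=cv2.connectedComponentsWithStats(m)
print(s)
i=1+s[1:,4].argmax()
for r in (125,130,150,170,175,190,205):
    u=np.where(l[r]==i)[0]
    if len(u): print(r,u.min(),u.max(),fplane(u.min(),r,.018,K,T).round(4)[:2],fplane(u.max()+1,r,.018,K,T).round(4)[:2])
print('end',fplane(272,121,.018,K,T),fplane(274,213,.018,K,T),'lens',fplane(275,245,.012,K,T))
E
```

```text
[168 165 164 165 168 164 150 120  86  84  88  92  88  90  95  91  87  89
  84  89  91  90  96  93  92  85  94 113 152 172 168 165 167 170 164 165
 162]
[[     0      0    560    420 233518]
 [   261    125     22     87   1682]]
125 264 281 [ 0.364  -0.3437] [ 0.3655 -0.3251]
130 261 281 [ 0.369  -0.3472] [ 0.3707 -0.3255]
150 262 281 [ 0.39   -0.3478] [ 0.3916 -0.327 ]
170 263 281 [ 0.4111 -0.3485] [ 0.4126 -0.3285]
175 263 281 [ 0.4165 -0.3489] [ 0.418  -0.3289]
190 264 281 [ 0.4327 -0.3492] [ 0.4341 -0.3301]
205 264 281 [ 0.4491 -0.3506] [ 0.4505 -0.3313]
end [ 0.36052258 -0.33510066  0.018     ] [ 0.45877891 -0.34054748  0.018     ] lens [ 0.49815098 -0.34263658  0.012     ]
```

>>> drive_tool(steps=[0.001,-0.007,-0.035,0,0,0,-0.035,0,0,0,-0.035,0,0,0,-0.035,0,0,0,-0.02,0])

```text
t: 5.63
eef_pos: [0.4335, -0.3371, 0.0385]
tool_rot: [0.0, 0.035, 0.999, 0.001]
contact_force: [-0.4, 0.0, -0.1]
width: 0.546
```

>>> drive_tool(steps=[0,0,-0.01,0,0,0,0,0,0,0,0,0])

```text
t: 5.88
eef_pos: [0.4339, -0.339, 0.0313]
tool_rot: [0.001, 0.036, 0.999, -0.0]
contact_force: [-0.1, -0.2, 0.4]
width: 0.546
```

>>> drive_tool(steps=[0,-0.001,-0.015,0,0,0,-0.01,0,0,0,-0.003,0,0,0,0,0,0,0,0,0])

```text
t: 6.3
eef_pos: [0.4329, -0.3402, 0.0026]
tool_rot: [0.0, 0.036, 0.999, -0.0]
contact_force: [0.4, -0.2, -0.7]
width: 0.544
```

>>> drive_tool(steps=[0,0,0,0,0,0,0,0,0,0,0,0,0,0,0,0,0,0,0,0], grip=0, newtons=50)

```text
t: 6.72
eef_pos: [0.4327, -0.3401, 0.002]
tool_rot: [0.0, 0.036, 0.999, -0.0]
contact_force: [-0.9, 0.8, 3.6]
width: 0.237
```

>>> drive_tool(steps=[0,0,0,0,0,0,0,0,0,0,0,0,0,0,0,0])

```text
t: 7.05
eef_pos: [0.4327, -0.3401, 0.0021]
tool_rot: [0.0, 0.036, 0.999, -0.0]
contact_force: [-1.1, 0.2, 4.5]
width: 0.236
```

>>> drive_tool(steps=[0,0,0.008,0,0,0,0.015,0,0,0,0.025,0,0,0,0.03,0,0,0,0.03,0])

```text
t: 7.47
eef_pos: [0.4318, -0.3396, 0.1109]
tool_rot: [-0.001, 0.036, 0.999, 0.0]
contact_force: [0.5, 0.1, -1.4]
width: 0.231
```

>>> drive_tool(steps=[0,0,0.03,0,0,0,0.02,0,0,0,0,0,0,0,0,0])

```text
t: 7.8
eef_pos: [0.433, -0.3402, 0.1609]
tool_rot: [0.001, 0.036, 0.999, -0.0]
contact_force: [-1.3, 0.1, -1.4]
width: 0.234
```

>>> drive_tool(steps=[0.004,0.015,0,0,0.008,0.03,0,0,0.008,0.03,0,0,0.008,0.03,0,0,0.008,0.03,0,0])

```text
t: 8.22
eef_pos: [0.4676, -0.2033, 0.1584]
tool_rot: [-0.001, 0.036, 0.999, 0.0]
contact_force: [0.4, 0.1, -1.3]
width: 0.235
```

>>> drive_tool(steps=[0.008,0.03,0,0,0.008,0.03,0,0,0.008,0.03,0,0,0.008,0.03,0,0,0.004,0.02,0,0])

```text
t: 8.63
eef_pos: [0.5042, -0.0614, 0.1583]
tool_rot: [-0.001, 0.035, 0.999, 0.0]
contact_force: [0.5, 0.7, -1.1]
width: 0.235
```

>>> drive_tool(steps=[0.004,0.014,0,0,0.004,0.01,0,0,0,0,0,0,0,0,0,0,0,0,0,0])

```text
t: 9.05
eef_pos: [0.512, -0.0425, 0.1594]
tool_rot: [-0.001, 0.037, 0.999, -0.0]
contact_force: [-0.0, 0.2, -2.4]
width: 0.236
```

```bash
python3 - <<'E'
from h import *
print(robot.state()['eef_pos'])
w,*_=grab('wrist');t,*_=grab('top');s,*_=grab('scene')
a=cv2.resize(t[150:250,220:353],None,fx=3,fy=3,interpolation=2);b=cv2.resize(s[170:270,180:313],None,fx=3,fy=3,interpolation=2)
o=np.zeros((600,798,3),np.uint8);o[:300,:399]=a;o[:300,399:]=b;o[300:,:400]=cv2.resize(w,(400,300));o[300:,400:]=cv2.resize(w[130:290,175:388],(398,300))
cv2.imwrite('pics/m3.png',o)
E
```

```text
[ 0.51196512 -0.0424907   0.15944457]
```

View pics/m3.png

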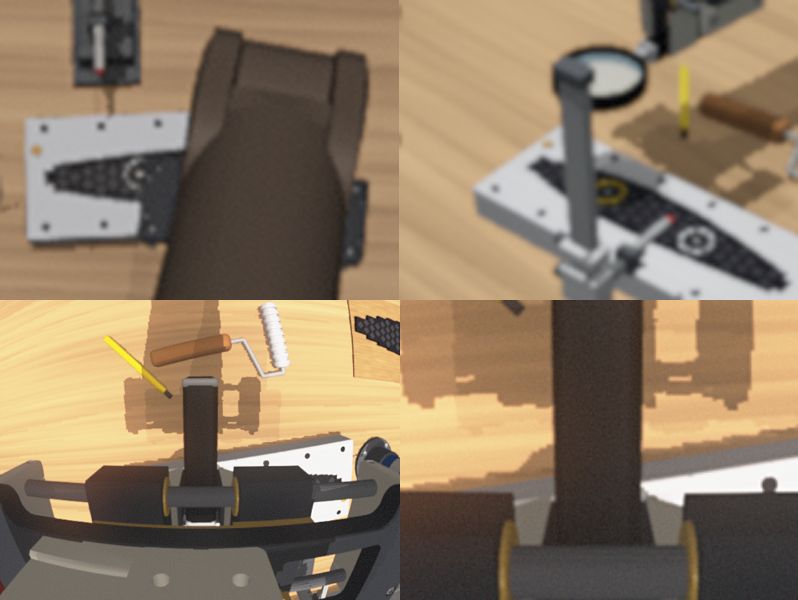

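The scene crop shows the lens held out in front of the gripper at about scene pixel (247,196), above and partly behind the gauge beam. The yellow ring is at (251,234) and the pointer tip at (271,242). I'll check level and position from scene depth.

```bash
python3 - <<'E'
from h import *
im,d,K,T=load('scene');X=cloud(d,K,T)
m=np.zeros(d.shape,bool);m[180:212,225:270]=1
m&=(X[...,2]>.14)&(X[...,2]<.19)&(np.linalg.norm(X[...,:2]-[.597,-.047],axis=-1)<.06)
q=X[m];print(m.sum(),np.median(q,0))
for _ in range(4):
    A=np.c_[q[:,:2]-[.597,-.047],np.ones(len(q))];c=np.linalg.lstsq(A,q[:,2],rcond=None)[0];r=q[:,2]-A@c
    q=q[abs(r)<2*r.std()]
print('plane slope',c[:2].round(3),'z at flaw',c[2].round(4),'std',r.std().round(4))
print(q.min(0).round(3),q.max(0).round(3))
# rim outline
dark=(im.max(2)<70).astype(np.uint8);dark[:184]=0;dark[207:]=0;dark[:,:225]=0;dark[:,266:]=0
print(['%s'%''.join('#' if x else '.' for x in dark[r,225:268]) for r in range(182,210,1)].__str__().replace(', ','\n'))
for z in(.165,.17): print(plane(246.7,195.7,z,K,T))
P=np.load('pics/scene.npz')
for v,u in((241,272),(242,270),(242,271),(243,269),(244,267),(246,264)): print(v,u,im[v,u],X[v,u].round(4))
it,dt,Kt,Tt=load('top');Xt=cloud(dt,Kt,Tt)
for v in range(165,179): print(v,it[v,253],Xt[v,252:255].round(3).tolist())
E
```

```text
450 [ 0.5860765  -0.03883523  0.16764818]
plane slope [-0.026 -0.001] z at flaw 0.168 std 0.0026
[ 0.537 -0.093  0.162] [ 0.642 -0.004  0.174]
['...........................................'
'...........................................'
'........................................#..'
'...........................................'
'..................#########................'
'..............####........#####............'
'............###................##..........'
'.................................###.......'
'..................................###......'
'...................................##......'
'....................................#......'
'.......#............................#......'
'.......###.................................'
'.......######....##........................'
'.......############.................#......'
'.......###########.................##......'
'.......###########................###......'
'.......##...#####................####......'
'........#.....###...............####.......'
'.............................######........'
'.........................#########.
[... 1188 characters left out ...]
112, 0.028]]
171 [151 155 158] [[0.678, 0.108, 0.138], [0.679, 0.105, 0.136], [0.719, 0.113, 0.019]]
172 [127 131 149] [[0.676, 0.108, 0.136], [0.676, 0.105, 0.136], [0.719, 0.113, 0.01]]
173 [ 72  76 132] [[0.674, 0.108, 0.132], [0.673, 0.105, 0.135], [0.716, 0.113, 0.007]]
174 [ 46  45 105] [[0.67, 0.108, 0.134], [0.671, 0.105, 0.133], [0.71, 0.112, 0.014]]
175 [56 54 69] [[0.708, 0.119, 0.012], [0.708, 0.116, 0.01], [0.709, 0.113, 0.008]]
176 [64 62 60] [[0.705, 0.119, 0.008], [0.706, 0.116, 0.008], [0.704, 0.112, 0.013]]
177 [57 56 56] [[0.701, 0.119, 0.012], [0.702, 0.116, 0.008], [0.701, 0.112, 0.011]]
178 [49 61 77] [[0.698, 0.119, 0.009], [0.697, 0.115, 0.013], [0.698, 0.112, 0.011]]
```

>>> drive_tool(steps=[0.001,0.002,-0.008,0,0,0.002,-0.01,0,0,0,-0.009,0,0,0,-0.004,0,0,0,0,0])

```text
t: 9.62
eef_pos: [0.5125, -0.037, 0.1273]
tool_rot: [-0.001, 0.036, 0.999, -0.0]
contact_force: [-0.9, 0.9, -1.0]
width: 0.234
```

>>> drive_tool(steps=[0,0,0,0,0,0,0,0,0,0,0,0,0,0,0,0])

```text
t: 9.95
eef_pos: [0.5139, -0.0371, 0.1292]
tool_rot: [0.0, 0.036, 0.999, 0.0]
contact_force: [0.6, 0.4, -1.5]
width: 0.233
```

```bash
python3 - <<'E'
from h import *
s=robot.state();print(s['eef_pos'],s['joint_vel'].round(3))
im,d,K,T=grab('scene');X=cloud(d,K,T)
m=(X[...,2]>.11)&(X[...,2]<.16)&(np.linalg.norm(X[...,:2]-[.598,-.045],axis=-1)<.055);m[:,:225]=0;m[:,275:]=0
q=X[m]
for _ in range(4):
    A=np.c_[q[:,:2]-[.597,-.045],np.ones(len(q))];c=np.linalg.lstsq(A,q[:,2],rcond=None)[0];r=q[:,2]-A@c
    q=q[abs(r)<2*r.std()]
print(m.sum(),'slope',c[:2].round(3),'z',c[2].round(4),r.std().round(4),q.min(0).round(3),q.max(0).round(3))
cv2.imwrite('pics/s4.png',cv2.resize(im[165:275,180:330],None,fx=5,fy=5,interpolation=2))
E
```

```text
[ 0.51385477 -0.03706702  0.12923703] [ 0.001 -0.     0.     0.     0.    -0.004  0.001]
423 slope [-0.008  0.002] z 0.1374 0.0025 [ 0.544 -0.082  0.133] [0.637 0.002 0.143]
```

View pics/s4.png

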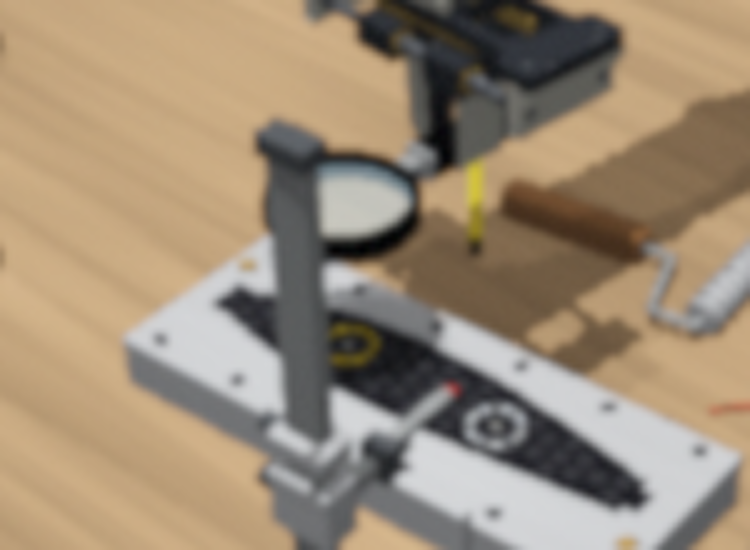

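>>> drive_tool(steps=[0,0,-0.001,0,0,0,0,0,0,0,0,0,0,0,0,0,0,0,0,0])

```text
t: 10.42
eef_pos: [0.5136, -0.0371, 0.1279]
tool_rot: [0.0, 0.036, 0.999, 0.0]
contact_force: [-0.5, 0.9, -1.9]
width: 0.236
```

>>> drive_tool(steps=[0,0,0,0,0,0,0,0,0,0,0,0,0,0,0,0,0,0,0,0])

```text
t: 10.83
eef_pos: [0.5136, -0.037, 0.1279]
tool_rot: [-0.0, 0.036, 0.999, 0.0]
contact_force: [0.1, 1.7, -1.2]
width: 0.234
```

```bash
python3 - <<'E'
from h import *
im,d,K,T=load('scene')
print('lens',plane(248.5,206,.135,K,T),'flaw',plane(249.4,234,.036,K,T))
s=robot.state();print(s['t'],s['eef_pos'],s['width'],abs(s['joint_vel']).max())
E
```

```text
lens [ 0.60286078 -0.0398687   0.135     ] flaw [ 0.60295184 -0.04174272  0.036     ]
10.8333 [ 0.51359072 -0.03702243  0.12788208] 0.23363777042686915 0.0014990842368997996
```

The lens and flaw agree within about 2 mm horizontally, the lens is at about 0.134 m, level and still. I'm handing in.

```bash
python3 -c "
from workcell import robot
print(robot.close_job())"
```

```text
the job is handed in; nothing more can be done
None
```

I pressed the duster cap to its stop and let it spring back. Then I picked up the lens by its handle with 50 N of grip and handed in while holding it over the yellow-ringed flaw. No verdict was reported.

- **Cap:** the fingertips stopped 5.8 mm below the cap's rest height at about 20 N, then rose clear. I did not take a picture of the cap afterwards to confirm it was back up.
- **Position over the flaw:** the scene view puts the lens within about 2 mm of the flaw. From the arm's own position plus the flaw's averaged position, the offset is also about 2 mm. The limit is 12 mm.
- **Height:** by the arm's position, the lens centre is at about 0.134 m. Depth readings put the pointer tip at 0.133–0.135 m. Triangulation gave 0.130 m, but it also read about 5 mm low on two points of known height, so I took 0.134 m.
- **Level and still:** a plane fitted to the lens sloped about 0.5 degrees, the joints were almost at rest, and the gripper opening stayed at the handle's width. The slope was measured just before a final 1 mm lowering.
- **Disagreement:** the top and scene cameras differed by about 4 mm in x and 6 mm in y on the flaw's position. I used the average.

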